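# Bring a bench gauging stand up to measuring pressure on a setting parallel

### The arm

A 6-joint arm with a two-finger parallel gripper is mounted at the origin on the work surface. World frame = base frame: x ahead of the robot, y to its left, z up, the work surface at z = 0. Lengths are in mm, angles in degrees, forces in N, time in s.
With the tool pointing down it reaches from about 350 to 850 mm from the base axis. Payload 8.1 kg.
Tool frame: the origin (TCP) lies between the finger pads; the fingertips stand 8 mm ahead of it and the grasp point (between the pads) lies 11 mm behind it (r.tip_extent is the distance from the TCP to the fingertips, in mm); z points along the fingers, y is the direction in which the jaws open and shut (so a half turn about z gives the same grasp; the last joint's range is limited). The gripper opens to 85 mm and grips with 20 to 120 N. Pads are 22 mm wide; open, the fingers measure 114 mm over their backs; the gripper's body (76 mm by 85 mm) begins 54 mm behind the grasp point. The pads swing forward as they close: fully open they stand 13 mm farther back than shut.
Start: joints at [60.997, 7.471, 85.268, -0, 87.261, -4.893], TCP at [245.074, 547.671, 239.292] pointing down, gripper open.
Joint ranges: [-169.43, 169.43], [-51.17, 129.36], [1.28, 143.12], [-76.62, 256.62], [0, 156.53], [-152.29, 152.29]. Speed limits (degrees/s): [136.94, 136.94, 159.86, 180, 180, 180].

### API

Orientations are given as [roll, pitch, yaw] about the fixed x, y, z axes, in that order (R = Rz(yaw) Ry(pitch) Rx(roll)).
In Python, from bench import sensors, viewer, hand_in, r gives the robot as it stands. The module is installed in compiled form; this text tells all that it offers.
- The arm moves only by the tool move_arm, never from a script. Its argument "rows" is a list that holds one entry, the list of rows, each a list of 6 numbers: the shift along the tool's x, y, z in m, then the turn, a rotation vector about the tool's x, y, z in degrees. In form: [[[tx, ty, tz, rx, ry, rz], ...]]. A call has 1 to 20 rows; each row is the pose to reach, as a shift and turn from the pose commanded when the call began, along the tool's axes at that moment; what a row does not reach only later rows make up. A row lasts 1/10 s, in which the tool goes at most 50 mm and 8.59 degrees, less where a joint would pass 70% of its speed; a pose out of reach is approached as far as the arm can. A call with a gripper value outside its range is refused whole. "grip" is the opening, from 0 (shut) to 1 (fully open), set as the call begins (left out, the last holds). The fingers move at their own pace and stop on an object; "newtons" is the grip in N (left out, the last holds). Time passes only in rows, so rows that repeat a pose let the fingers close. It gives the time, the measured TCP pose, the force and the opening at its end, in the units of the state.
- sensors.sense(): the state, without advancing time (a new reading comes with each control period).
- viewer.snapshot(name): name is "scene" or "side" or "wrist"; returns a dict with "color" (480x640x3 uint8, red, green, blue), "camera_matrix" (3x3 intrinsics, pixels), "R" (3x3) and "t" (3): a world point X has camera coordinates R X + t. Camera axes: x right, y down, z forward; pixel columns grow to the right and rows downward; lengths in mm; the calibration is good to about 2 mm. A picture is of the moment at which its call begins. There is no depth.
- hand_in(): hands the job in, once; it reports no verdict.
The state is a dict: "time": time; "joint_pos": joint angles; "qd": joint speeds; "joint_efforts": joint torques, N m; "tool_pos": TCP position; "tcp_rot": TCP orientation; "ft_force": force on the tool from outside, world axes, zero at the start; "wrist_torque": the same for the moment, N m; "finger_gap": finger opening in mm.
Only numpy, scipy, OpenCV 4.12 (cv2) and the standard library are available. Lean on these libraries where they do the work, as an engineer would, in place of code of your own. Each camera call takes 0.05 s, during which the arm holds its last target.

### The job

Set up the gauging stand: slide the steel parallel that lies on its anvil straight back under the contact until it sits square against the stop, pushing it home gently. Then run the head down with the large coarse knob until the contact has just come down on the parallel and the pointer has clearly lifted, and finish with the small fine knob on top until the pointer stands at the green 10 N mark, never letting it reach the red at 15 N. Leave it set like that with your hand off it, and do not disturb the other things on the bench.

Things in the scene. Friction and masses are not known exactly. Their poses are not given: they have to be found in the camera images.
- stand: Grey-green stand, bolted down. Origin on the bench (z = 0) under the contact's axis; x is level, from the column to the anvil's open front; z up. In this frame, mm: base 110 wide, x -115 to 135, 42 high; steel anvil 76 wide, x -45 to 130, top z = 50; column 40 x 44 centred on x = -85, cap 48 x 52, top z = 222, then a neck of diameter 26 that carries both knobs on one upright axis (x = -85, y = 0).
- head: Head that slides on the column, about 80 mm square round it, with an arm to the round dial (diameter 72 mm) that looks straight up above the contact. Level with the stand (same x, y, yaw as stand); origin on the contact's axis at the height of the unloaded contact tip; the dial's face is 79 mm and its arm's underside 30 mm above that.
- stop: Dark steel stop bar screwed on the anvil between contact and column, 12 mm thick, 44 wide, 14 high; origin at the centre of its underside, on the anvil. The face that the parallel meets looks along the stand's +x and lies at x = -18 mm in the stand's frame. It cannot move; a push above 15 N mars it.
- parallel: Bright ground steel bar with three dark holes, 150 x 24 x 16 mm (x, y, z), 0.3 to 0.55 kg, lying lengthwise on the anvil, at first 20 to 40 mm short of the stop and a little askew; it drags with about 4 to 8 N. Origin at the centre of its underside, x along it with -x to the stop. Home, its outer end lies at x = 132 mm in the stand's frame: hold it near that end, clear of the dial.
- parallel_end (a point): Centre of the parallel's inner end face, the one that meets the stop (75 mm from the parallel's origin, at half height).
- coarse_grip (a point): Centre of the large black coarse knob, diameter 56 mm, 22 tall, upright axis: z = 246 to 268 mm above the bench, this point at 257. Clockwise seen from above lowers the head 24 mm per turn (3.8 mm per rad), anticlockwise raises it. It stays where it is left and takes about 0.12 N m to turn. With the contact down, the force grows about 15 N per rad.
- fine_grip (a point): Centre of the small bright fine knob on top of the coarse one, same axis, diameter 26 mm, 26 tall: z = 271 to 297 mm above the bench, this point at 284. Clockwise seen from above lowers the head 4 mm per turn (0.64 mm per rad, about 2.5 N per rad with the contact down). Stays where it is left, takes about 0.05 N m, does not turn with the coarse knob.
- coarse_mark (a point): Outer end of the white line on the top of the coarse knob, 26 mm from its axis: shows how far the coarse knob has been turned.
- fine_mark (a point): Outer end of the red line on the top of the fine knob, 12 mm from its axis: shows how far the fine knob has been turned.
- contact_tip (a point): Lowest point of the contact: round steel tip, radius 6 mm, under the dial. At the start it hangs 3 to 8 mm above the height of the parallel's top (66 mm above the bench). It is sprung upward into the head: 4 N per mm, up to 6 mm.
- contact: The sprung contact itself (stem diameter 8 mm), origin at its lowest point.
- pointer (a joint): Red pointer of the dial, rad: shows the force on the contact, 0.3 rad per N, turning clockwise seen from above. 0 = rest mark (no force; it points almost at the column); the green 10 N mark is 3.0 rad (it points along the stand's +x); the red sector begins at 15 N, 4.5 rad. One tick per N, longer at 0, 5, 10, 15 N.
- spare_parallel: Bystander, leave alone: smaller bright steel parallel, 100 x 20 x 12 mm, lying on the bench beside the stand.
- bushing: Bystander, leave alone: brass bushing, outer diameter 34 mm, 28 mm tall, standing on the bench.
- chuck_key: Bystander, leave alone: T-shaped steel chuck key, 100 mm long, 110 mm cross bar, lying.
- tool_holder: Bystander, leave alone: black lathe tool holder with a yellow side plate, 75 x 30 x 38 mm with two screws on top and a tool bit 35 mm proud of its front.
- micrometer: Bystander, leave alone: outside micrometer lying flat, about 130 mm long.
- layout_fluid: Bystander, leave alone: blue bottle, diameter 52 mm, 110 mm tall.
- wrench: Bystander, leave alone: steel wrench, 170 mm long, lying.
Things that resemble listed ones, but are neither listed nor needed, are in the scene too. Leave any purple look-alike of the parallel alone.

How it is judged (in metres and radians):
On the way, in this order (a step that is already met when the one before it is completed fails the run):
1. the parallel sits home against the stop, square and under the contact, with the contact still clear of it (x of parallel_end in the frame of stand below -0.0164 m and angle between the x axis of parallel and the x axis of stand, either way round below 0.06 rad and y of contact_tip in the frame of parallel between -0.009 and 0.009 m and value of joint pointer between -1 and 0.15 rad), for 0.2 s.
2. the coarse knob has been turned (its mark has moved over 10 mm) and the contact is down: the pointer has lifted to between 0.8 and 7.5 N (x of parallel_end in the frame of stand below -0.0164 m and angle between the x axis of parallel and the x axis of stand, either way round below 0.06 rad and y of contact_tip in the frame of parallel between -0.009 and 0.009 m and value of joint pointer between 0.24 and 2.25 rad and distance of coarse_mark from where it was at the start of the episode above 0.01 m), for 0.2 s.
3. the fine knob has been turned (its mark has moved over 4 mm) and the pointer stands at the green mark, 9.3 to 10.7 N (x of parallel_end in the frame of stand below -0.0164 m and angle between the x axis of parallel and the x axis of stand, either way round below 0.06 rad and y of contact_tip in the frame of parallel between -0.009 and 0.009 m and value of joint pointer between 2.79 and 3.21 rad and distance of fine_mark from where it was at the start of the episode above 0.004 m), for 0.2 s.
At the end, for the whole second after the job is handed in: The parallel lies still against the stop (end face within 1.6 mm of it, square within 0.06 rad, the contact within 9 mm of its centre line), the contact presses on it, and the pointer stands at the 10 N mark within 0.7 N (2.79 to 3.21 rad; force 8.5 to 11.5 N) (x of parallel_end in the frame of stand below -0.0164 m and angle between the x axis of parallel and the x axis of stand, either way round below 0.06 rad and y of contact_tip in the frame of parallel between -0.009 and 0.009 m and value of joint pointer between 2.79 and 3.21 rad and contact force between contact and parallel between 8.5 and 11.5 N and linear speed of parallel below 0.01 m/s); the robot touches nothing.
It fails at once if the parallel is pushed on the stop with more than 15 N (contact force between parallel and stop above 15 N).
It fails at once if the pointer reaches the red (the contact pressed with more than 15 N) (value of joint pointer above 4.5 rad or contact force between contact and parallel above 15.5 N).
It fails at once if a bystander is moved by more than 15 mm (distance of any of spare_parallel, bushing, chuck_key, tool_holder, micrometer, layout_fluid, wrench from where it was at the start of the episode above 0.015 m).
It also fails if it takes over 72 s, if anything falls off the work surface, if the arm or the gripper's body presses on something with over 40 N, if the wrist force passes 120 N, or if a joint passes its speed limit or range.

## Working session

There is one attempt and no reset: what is moved stays moved. The work goes in short steps, Python scripts to look and compute and a tool call to move; the robot and the scene stay as the last step left them, time stands still between calls to the robot, and variables do not carry over. Pictures are saved under pics/ and viewed, and the job is handed in when it is done.

Besides the shell and the picture viewer there is one more tool, called after "Request:" as name(argument=value, ...) on one line, values as JSON. move_arm: Moves the arm, as the interface text tells. Its arguments: {"type":"object","properties":{"rows":{"type":"array","items":{"type":"array","items":{"type":"array","items":{"type":"number"}}}},"grip":{"type":"number"},"newtons":{"type":"number"}},"required":["rows"]}

```bash
mkdir -p pics; ls
python3 - <<'E'
from bench import sensors, viewer
import cv2
print(sensors.sense())
for n in ("scene","side","wrist"):
    s=viewer.snapshot(n); cv2.imwrite(f"pics/{n}0.png",s["color"][:,:,::-1])
    print(n,s["camera_matrix"],s["R"],s["t"])
E
```

```text
pics
{'time': 0.0, 'joint_pos': array([ 6.09977242e+01,  7.51574286e+00,  8.53293919e+01,  7.24297744e-04,
        8.72606068e+01, -4.89413512e+00]), 'qd': array([ 0.10207109, -0.0389309 , -0.00077971,  0.09233249, -0.07578198,
       -0.01810336]), 'joint_efforts': array([ 9.76983720e-04, -5.69421351e+01, -5.00540113e+01, -1.09736295e-04,
        1.53697422e-02,  1.56261990e-05]), 'tool_pos': array([244.80411986, 547.2071461 , 238.23671166]), 'tcp_rot': array([-1.79894706e+02, -9.74209841e-03,  1.55891815e+02]), 'ft_force': array([ 0.21992486,  0.2318546 , -0.31385923]), 'wrist_torque': array([-0.02239946, -0.00505042,  0.05535573]), 'finger_gap': 85.28338236592697}
scene [[613.09898758   0.         311.33609519]
 [  0.         613.09898758 243.07807785]
 [  0.           0.           1.        ]] [[-0.59026574  0.80718098 -0.00672423]
 [ 0.48947658  0.35128982 -0.7981279 ]
 [-0.6418715  -0.47439891 -0.60245053]] [ 296.24926966  -99.74925118 1766.55908169]
side [[496.85274732   0.         321.08443247]
 [  0.         496.85274732 244.20464103]
 [  0.           0.           1.        ]] [[ 0.98673791 -0.16209142  0.00864075]
 [-0.11907852 -0.75901695 -0.64008872]
 [ 0.11031137  0.63057088 -0.76825241]] [-472.64364202  165.53475659 1407.93727529]
wrist [[344.72564239   0.         321.37184118]
 [  0.         344.72564239 234.28488272]
 [  0.           0.           1.        ]] [[ 0.40787863  0.91303536 -0.00120109]
 [ 0.87588682 -0.39091123  0.28286159]
 [ 0.25779312 -0.11642522 -0.95915999]] [-599.80794367  -37.33597718  379.01215215]
```

View pics/scene0.png

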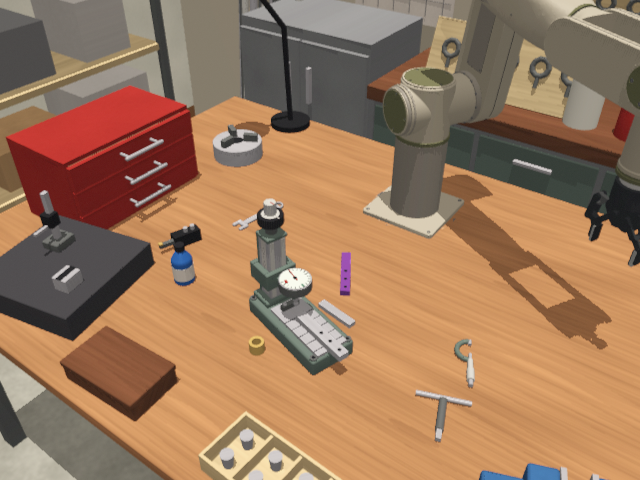

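View pics/side0.png

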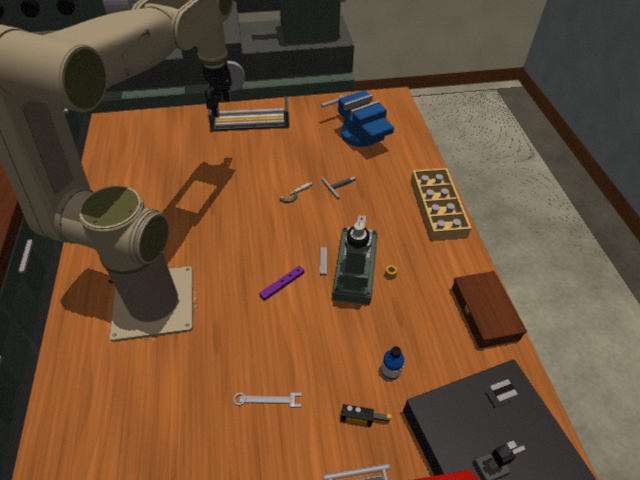

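View pics/wrist0.png

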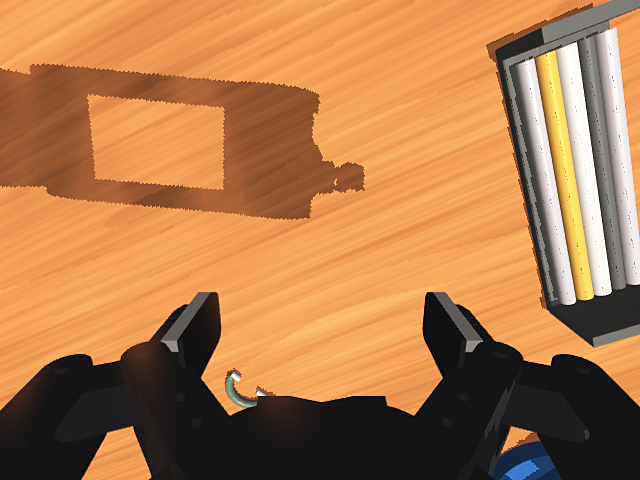

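Run:
```python
import cv2
a=cv2.imread("pics/scene0.png")[185:385,220:380]; cv2.imwrite("pics/z1.png",cv2.resize(a,None,fx=3.0*1,fy=3.0,interpolation=cv2.INTER_CUBIC))
a=cv2.imread("pics/side0.png")[205:315,300:420]; cv2.imwrite("pics/z2.png",cv2.resize(a,None,fx=5,fy=5,interpolation=cv2.INTER_CUBIC))
```

```text
(no output)
```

View pics/z1.png

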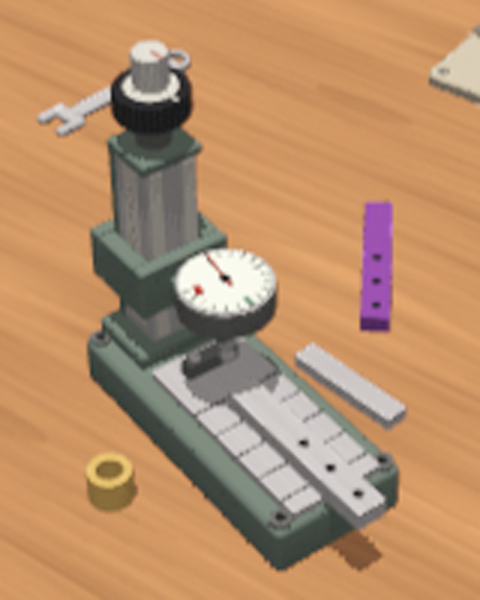

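View pics/z2.png

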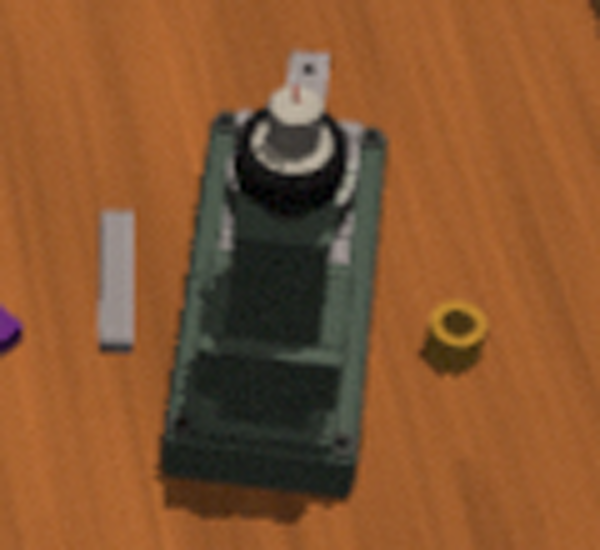

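```bash
cat > h.py <<'E'
import numpy as np, cv2
from bench import sensors, viewer, r
def snap(n,fn=None):
    s=viewer.snapshot(n)
    if fn: cv2.imwrite("pics/"+fn,s["color"][:,:,::-1])
    return s
def onz(s,uv,z):
    K,R,t=np.array(s["camera_matrix"]),np.array(s["R"]),np.array(s["t"])
    d=R.T@np.linalg.inv(K)@np.array([uv[0],uv[1],1.]); c=-R.T@t
    return c+d*(z-c[2])/d[2]
def proj(s,X):
    K,R,t=np.array(s["camera_matrix"]),np.array(s["R"]),np.array(s["t"])
    p=K@(R@np.array(X,float)+t); return p[:2]/p[2]
E
python3 - <<'E'
from h import *
s=snap("scene"); d=snap("side")
a=lambda x,y:(220+x/3,185+y/3); b=lambda x,y:(300+x/5,205+y/5)
for n,c,uv,z in [("fine",s,a(150,50),297),("fine",d,b(296,103),297),("coarse",s,a(152,88),268),("coarse",d,b(291,140),268),
 ("dial",s,a(225,278),152),("scrA",s,a(100,338),42),("scrB",s,a(280,518),42),("scrC",s,a(384,460),42),("scr",d,b(183,424),42),("scr",d,b(341,440),42),("scr",d,b(372,138),42),("scr",d,b(226,122),42),
 ("hole",s,a(304,443),66),("hole",s,a(330,467),66),("hole",s,a(358,493),66),("hole",d,b(308,69),66),("pc1",s,a(385,485),66),("pc2",s,a(361,515),66)]:
    print(n,"scene" if c is s else "side",onz(c,uv,z).round(1))
E
```

```text
fine scene [558.4 -61.3 297. ]
fine side [559.9 -60.9 297. ]
coarse scene [561.2 -59.  268. ]
coarse side [559.8 -59.3 268. ]
dial scene [585.8  20.1 152. ]
scrA scene [596.1 -95.3  42. ]
scrB scene [663.5 123.6  42. ]
scrC scene [576.4 151.1  42. ]
scr side [511.8 -65.8  42. ]
scr side [596.9 -90.1  42. ]
scr side [665.4 125.3  42. ]
scr side [579.1 152.1  42. ]
hole scene [615.2 109.2  66. ]
hole scene [623.4 137.   66. ]
hole scene [632.1 166.   66. ]
hole side [632.4 166.4  66. ]
pc1 scene [615.3 176.8  66. ]
pc2 scene [647.3 178.8  66. ]
```

```bash
cat >> h.py <<'E'
from scipy.spatial.transform import Rotation as Ro
def rel(target,rpy):
    """row (m, deg rotvec) from measured pose to target; tool axes"""
    q=sensors.sense(); R0=Ro.from_euler('xyz',q["tcp_rot"],degrees=True); R1=Ro.from_euler('xyz',rpy,degrees=True)
    d=R0.inv().apply(np.array(target)-q["tool_pos"])/1000
    return np.r_[d,(R0.inv()*R1).as_rotvec(degrees=True)].round(4)
E
python3 - <<'E'
from h import *
s=snap("wrist"); q=sensors.sense(); R0=Ro.from_euler('xyz',q["tcp_rot"],degrees=True)
c=-s["R"].T@s["t"]; print("cam in tool",R0.inv().apply(c-q["tool_pos"]), (R0.inv().as_matrix()@s["R"].T).round(2))
print(rel([590,40,400],[180,0,72.75]), r.tip_extent,[x for x in dir(r) if x[0]!='_'])
E
```

```text
cam in tool [  71.77115653    0.4282027  -134.87299931] [[ 0.   -0.96 -0.28]
 [ 1.    0.    0.  ]
 [-0.   -0.28  0.96]]
[-5.2220e-01 -3.2240e-01 -1.6090e-01 -3.1200e-02  2.3100e-02  8.3138e+01] 8.0 ['PlanningError', 'tip_extent']
```

Run:
```python
from h import *
print(rel([596.5,59,330],[180,0,72.75]))
```

```text
[-5.2040e-01 -3.0230e-01 -9.0900e-02 -3.1200e-02  2.3100e-02  8.3138e+01]
```

Request:
move_arm(rows=[[[-0.52,-0.302,-0.091,0,0,83.1],[-0.52,-0.302,-0.091,0,0,83.1],[-0.52,-0.302,-0.091,0,0,83.1],[-0.52,-0.302,-0.091,0,0,83.1],[-0.52,-0.302,-0.091,0,0,83.1],[-0.52,-0.302,-0.091,0,0,83.1],[-0.52,-0.302,-0.091,0,0,83.1],[-0.52,-0.302,-0.091,0,0,83.1],[-0.52,-0.302,-0.091,0,0,83.1],[-0.52,-0.302,-0.091,0,0,83.1],[-0.52,-0.302,-0.091,0,0,83.1],[-0.52,-0.302,-0.091,0,0,83.1],[-0.52,-0.302,-0.091,0,0,83.1],[-0.52,-0.302,-0.091,0,0,83.1],[-0.52,-0.302,-0.091,0,0,83.1],[-0.52,-0.302,-0.091,0,0,83.1],[-0.52,-0.302,-0.091,0,0,83.1],[-0.52,-0.302,-0.091,0,0,83.1]]], grip=1)

```text
time: 2.1
tool_pos: [595.9, 60.7, 330.4]
tcp_rot: [180.0, -0.0, 72.9]
ft_force: [0.5, 1.1, 0.2]
finger_gap: 85.5
```

Run:
```python
from h import *
s=snap("wrist","w1.png"); np.savez("w1.npz",**s)
print(sensors.sense()["tool_pos"],sensors.sense()["tcp_rot"])
```

```text
[596.01048039  60.46151209 330.43753323] [ 1.79989744e+02 -4.80450514e-03  7.28647158e+01]
```

View pics/w1.png

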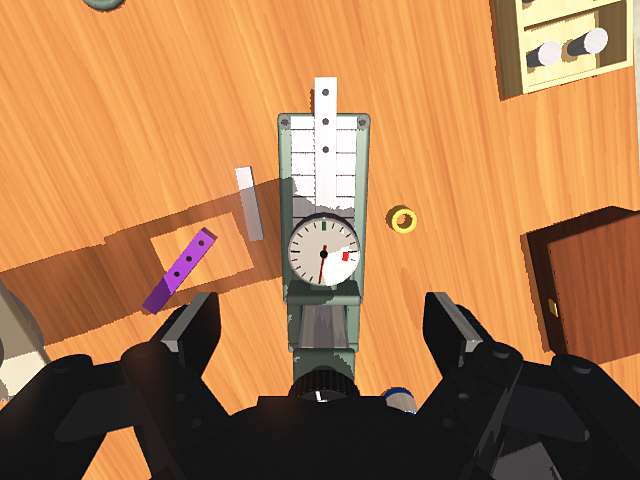

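Run:
```python
import cv2
a=cv2.imread("pics/w1.png")[65:295,265:385]; cv2.imwrite("pics/z3.png",cv2.resize(a,None,fx=2.6*1,fy=2.6,interpolation=cv2.INTER_CUBIC))
a=cv2.imread("pics/w1.png")[70:170,275:375]; cv2.imwrite("pics/z4.png",cv2.resize(a,None,fx=6,fy=6,interpolation=cv2.INTER_CUBIC))
```

```text
(no output)
```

View pics/z3.png

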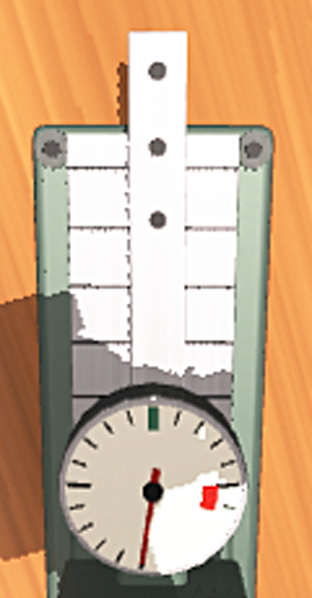

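View pics/z4.png

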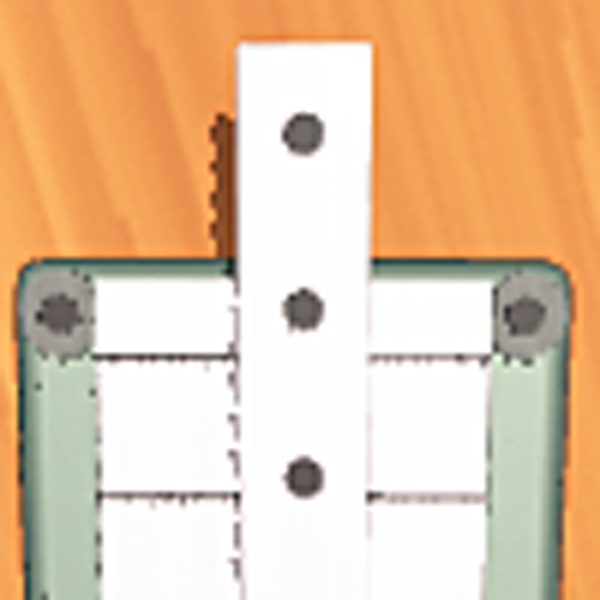

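Run:
```python
from h import *
s=dict(np.load("w1.npz"))
f=lambda x,y:(275+x/6,70+y/6)
for n,uv,z in [("h1",f(302.5,134),66),("h2",f(303,310),66),("h3",f(303,477),66),("eL",f(238,43),66),("eR",f(372,43),66),("sL",f(60,313),42),("sR",f(524,314),42),("dial",(323.5,253.8),151),("anvFL",f(96,277),50),("anvFR",f(490,277),50)]:
    print(n,onz(s,uv,z).round(1))
h=lambda p:onz(s,p,66)
d=h(f(302.5,134))-h(f(303,477)); print(np.degrees(np.arctan2(d[1],d[0])))
d=onz(s,f(60,313),42)-onz(s,f(524,314),42); print(np.degrees(np.arctan2(d[1],d[0]))-90)
```

```text
h1 [634.1 168.5  66. ]
h2 [625.5 139.8  66. ]
h3 [616.8 111.2  66. ]
eL [627.5 186.3  66. ]
eR [650.3 179.3  66. ]
sL [580.6 153.7  42. ]
sR [666.9 127.   42. ]
dial [586.6  21.9 151. ]
anvFL [589.9 157.4  50. ]
anvFR [661.5 135.4  50. ]
73.20059668702038
72.80538721264352
```

Request:
move_arm(rows=[[[0.113,0.004,0.12,0,0,0],[0.113,0.004,0.12,0,0,0],[0.113,0.004,0.12,0,0,0],[0.113,0.004,0.12,0,0,0],[0.113,0.004,0.16,0,0,0],[0.113,0.004,0.2,0,0,0],[0.113,0.004,0.23,0,0,0],[0.113,0.004,0.25,0,0,0],[0.113,0.004,0.262,0,0,0],[0.113,0.004,0.268,0,0,0],[0.113,0.004,0.268,0,0,0],[0.113,0.004,0.268,0,0,0]]])

```text
time: 3.35
tool_pos: [634.7, 166.4, 64.0]
tcp_rot: [179.9, -0.1, 72.8]
ft_force: [0.4, -1.1, -0.8]
finger_gap: 85.5
```

Run:
```python
from h import *
s=snap("wrist","w2.png"); snap("scene","s2.png")
print(sensors.sense()["tool_pos"],sensors.sense()["tcp_rot"])
a=cv2.imread("pics/s2.png")[185:385,220:380]; b=cv2.imread("pics/w2.png")
cv2.imwrite("pics/m2.png",np.hstack([cv2.resize(a,(384,480)),cv2.resize(b,(416,480))[:, :]]))
```

```text
[634.77834318 166.53849482  64.12978288] [ 1.79859511e+02 -6.87291546e-02  7.27912763e+01]
```

View pics/m2.png

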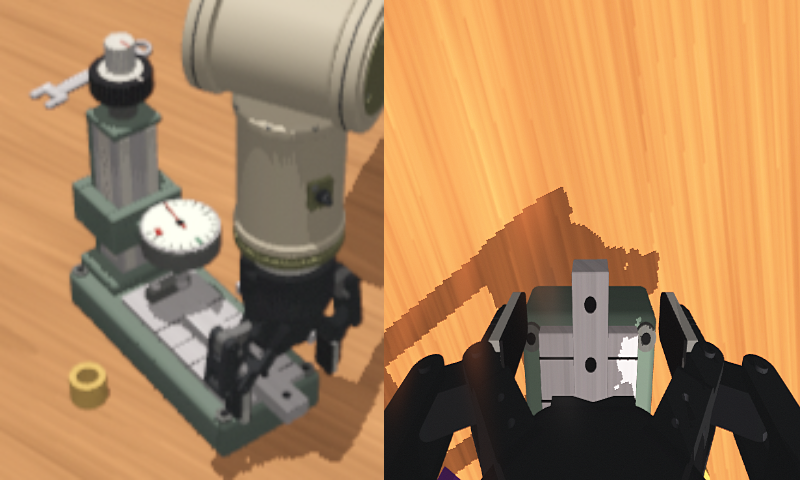

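Request:
move_arm(rows=[[[0,-0.0025,0.002,0,0,0],[0,-0.0025,0.002,0,0,0],[0,-0.0025,0.002,0,0,0],[0,-0.0025,0.002,0,0,0],[0,-0.0025,0.002,0,0,0],[0,-0.0025,0.002,0,0,0],[0,-0.0025,0.002,0,0,0],[0,-0.0025,0.002,0,0,0],[0,-0.0025,0.002,0,0,0],[0,-0.0025,0.002,0,0,0]]], grip=0.1, newtons=25)

```text
time: 4.45
tool_pos: [631.5, 167.1, 60.6]
tcp_rot: [180.0, -0.0, 72.8]
ft_force: [0.4, -0.3, 3.0]
finger_gap: 23.3
```

Run:
```python
from h import *
s=snap("wrist","w3.png"); snap("scene","s3.png")
q=sensors.sense();print(q["tool_pos"],q["tcp_rot"],q["ft_force"],q["finger_gap"])
a=cv2.imread("pics/s3.png")[185:385,220:380]; b=cv2.imread("pics/w3.png")
cv2.imwrite("pics/m3.png",np.hstack([cv2.resize(a,(384,480)),cv2.resize(b,(416,480))[:, :]]))
```

```text
[631.47388842 167.14262457  60.57956808] [ 1.79969561e+02 -1.46876542e-02  7.27916291e+01] [ 1.4545268  -0.29215047  2.57796981] 23.53202817156587
```

View pics/m3.png

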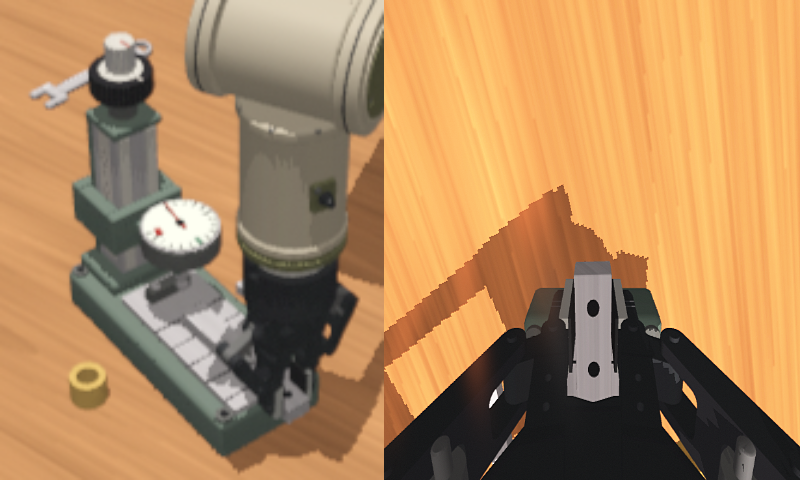

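Request:
move_arm(rows=[[[-0.002,0,0,0,0,0],[-0.004,0,0,0,0,0],[-0.006,0,0,0,0,0],[-0.008,0,0,0,0,0],[-0.01,0,0,0,0,0],[-0.012,0,0,0,0,0],[-0.014,0,0,0,0,0],[-0.016,0,0,0,0,0],[-0.018,0,0,0,0,0],[-0.02,0,0,0,0,0]]])

```text
time: 5.55
tool_pos: [625.4, 148.4, 60.6]
tcp_rot: [180.0, -0.1, 72.8]
ft_force: [1.3, 4.8, 2.1]
finger_gap: 23.4
```

Run:
```python
from h import *
s=snap("wrist","w4.png"); 
q=sensors.sense();print(q["tool_pos"],q["tcp_rot"],q["ft_force"],q["finger_gap"])
```

```text
[625.36265899 148.18165233  60.57264956] [ 1.79985244e+02 -4.71000875e-02  7.27973646e+01] [1.5258055  4.18641786 3.4642442 ] 23.243124342608894
```

View pics/w4.png

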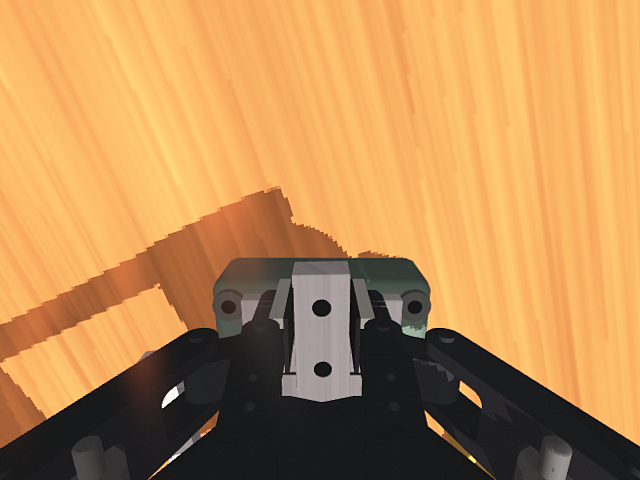

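Request:
move_arm(rows=[[[-0.002,0,0,0,0,0],[-0.004,0,0,0,0,0],[-0.006,0,0,0,0,0],[-0.008,0,0,0,0,0],[-0.01,0,0,0,0,0],[-0.011,0,0,0,0,0],[-0.0115,0,0,0,0,0],[-0.012,0,0,0,0,0]]])

```text
time: 6.4
tool_pos: [621.9, 137.0, 60.6]
tcp_rot: [180.0, -0.1, 72.8]
ft_force: [1.3, 5.7, 3.8]
finger_gap: 23.5
```

Request:
move_arm(rows=[[[-0.0005,0,0,0,0,0],[-0.001,0,0,0,0,0],[-0.0015,0,0,0,0,0]]])

```text
time: 6.7
tool_pos: [621.5, 135.6, 60.6]
tcp_rot: [180.0, -0.1, 72.8]
ft_force: [1.8, 5.1, 4.1]
finger_gap: 23.3
```

Run:
```python
from h import *
s=snap("wrist","w5.png"); np.savez("w5.npz",**s); snap("scene","s5.png")
q=sensors.sense();print(q["time"],q["tool_pos"],q["tcp_rot"],q["ft_force"],q["finger_gap"])
a=cv2.imread("pics/s5.png")[185:385,220:380]; b=cv2.imread("pics/w5.png")
cv2.imwrite("pics/m5.png",np.hstack([cv2.resize(a,(384,480)),cv2.resize(b[220:420,200:440],None,fx=2,fy=2.4)[:, :416]]))
```

```text
6.8 [621.47828917 135.51850729  60.57738725] [ 1.79979670e+02 -4.85286990e-02  7.27982504e+01] [1.27240326 4.49048898 3.22103203] 23.286632476656454
```

View pics/m5.png

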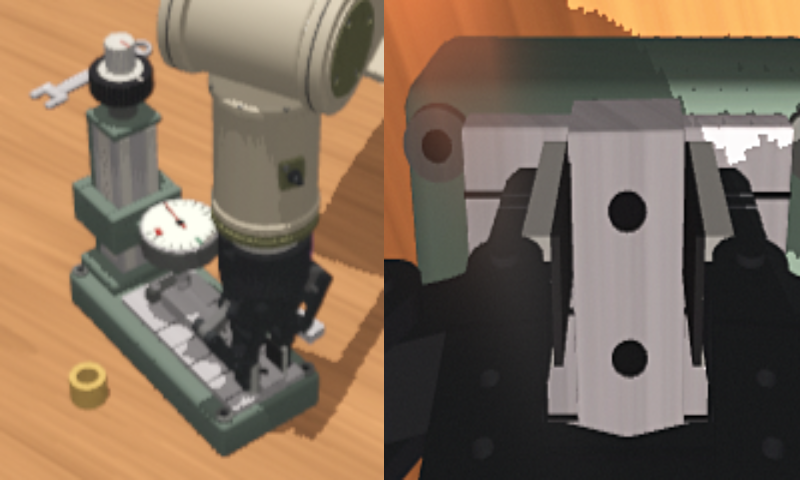

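```bash
python3 - <<'E'
from h import *
s=dict(np.load("w5.npz"))
for n,uv,z in [("top",(320,274.6),66),("bot",(320,261.7),50),("anv",(262,267.5),50),("anv2",(380,267.5),50)]:
    p=onz(s,uv,z)-[586,21.5,0]; print(n,p@[.2957,.9553,0])
E
python3 - <<'E'
import cv2
b=cv2.imread("pics/w5.png"); cv2.imwrite("pics/z5.png",cv2.resize(b[245:305,240:400],None,fx=5,fy=5,interpolation=cv2.INTER_CUBIC))
E
```

```text
top 136.55992620945736
bot 136.04565446482712
anv 133.23670473595766
anv2 133.2473002581861
```

View pics/z5.png

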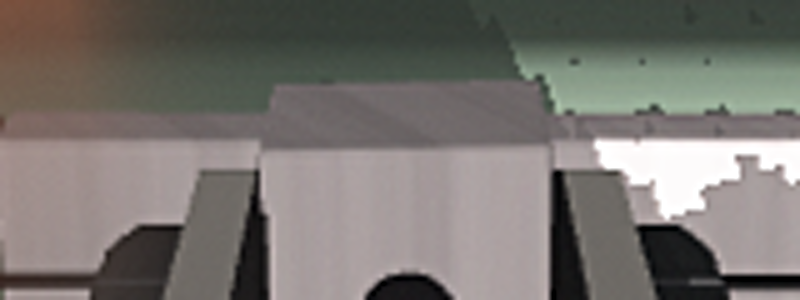

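Request:
move_arm(rows=[[[-0.0005,0,0,0,0,0],[-0.001,0,0,0,0,0],[-0.0015,0,0,0,0,0],[-0.0018,0,0,0,0,0]]])

```text
time: 7.2
tool_pos: [621.0, 133.8, 60.6]
tcp_rot: [180.0, -0.0, 72.8]
ft_force: [2.4, 5.4, 3.3]
finger_gap: 23.5
```

Request:
move_arm(rows=[[[-0.0003,0,0,0,0,0],[-0.0006,0,0,0,0,0]]])

```text
time: 7.4
tool_pos: [620.8, 133.3, 60.6]
tcp_rot: [180.0, -0.0, 72.8]
ft_force: [2.1, 5.1, 3.3]
finger_gap: 23.2
```

Request:
move_arm(rows=[[[-0.0003,0,0,0,0,0]]])

```text
time: 7.5
tool_pos: [620.7, 133.0, 60.6]
tcp_rot: [180.0, -0.1, 72.8]
ft_force: [1.1, 5.0, 3.7]
finger_gap: 23.0
```

Request:
move_arm(rows=[[[-0.0003,0,0,0,0,0]]])

```text
time: 7.6
tool_pos: [620.6, 132.7, 60.6]
tcp_rot: [180.0, -0.1, 72.8]
ft_force: [1.9, 5.4, 2.9]
finger_gap: 23.3
```

Request:
move_arm(rows=[[[-0.0003,0,0,0,0,0],[-0.0003,0,0,0,0,0]]])

```text
time: 7.8
tool_pos: [620.5, 132.4, 60.6]
tcp_rot: [180.0, -0.0, 72.8]
ft_force: [1.9, 4.0, 3.5]
finger_gap: 23.2
```

Request:
move_arm(rows=[[[-0.0003,0,0,0,0,0],[-0.0003,0,0,0,0,0]]])

```text
time: 8.0
tool_pos: [620.4, 132.1, 60.6]
tcp_rot: [180.0, -0.0, 72.8]
ft_force: [1.1, 5.5, 3.6]
finger_gap: 22.9
```

Run:
```python
from h import *
s=snap("wrist","w6.png"); np.savez("w6.npz",**s)
b=cv2.imread("pics/w6.png"); cv2.imwrite("pics/z6.png",cv2.resize(b[245:305,240:400],None,fx=5,fy=5,interpolation=cv2.INTER_CUBIC))
```

```text
(no output)
```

View pics/z6.png

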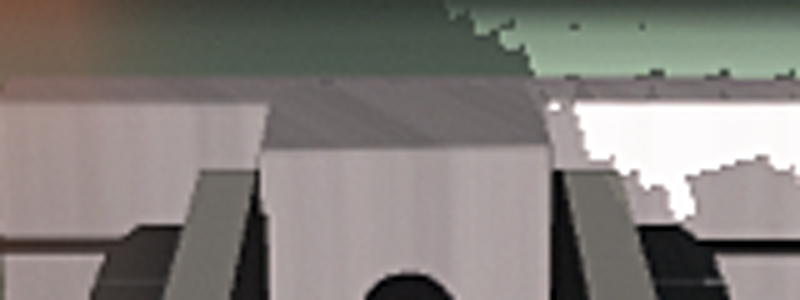

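Request:
move_arm(rows=[[[-0.0003,0,0,0,0,0],[-0.0003,0,0,0,0,0]]])

```text
time: 8.25
tool_pos: [620.4, 131.9, 60.6]
tcp_rot: [180.0, -0.1, 72.8]
ft_force: [2.0, 5.8, 3.8]
finger_gap: 23.2
```

Request:
move_arm(rows=[[[-0.0003,0,0,0,0,0],[-0.0003,0,0,0,0,0]]])

```text
time: 8.45
tool_pos: [620.3, 131.9, 60.6]
tcp_rot: [180.0, -0.1, 72.8]
ft_force: [1.5, 6.0, 3.6]
finger_gap: 23.2
```

Request:
move_arm(rows=[[[-0.0003,0,0,0,0,0],[-0.0003,0,0,0,0,0]]])

```text
time: 8.65
tool_pos: [620.3, 131.8, 60.6]
tcp_rot: [180.0, -0.1, 72.8]
ft_force: [2.8, 7.7, 3.1]
finger_gap: 23.8
```

Request:
move_arm(rows=[[[-0.0003,0,0,0,0,0],[-0.0003,0,0,0,0,0]]])

```text
time: 8.85
tool_pos: [620.3, 131.8, 60.6]
tcp_rot: [180.0, -0.1, 72.8]
ft_force: [3.4, 8.3, 2.1]
finger_gap: 23.6
```

Request:
move_arm(rows=[[[0,0,0,0,0,0],[0,0,0,0,0,0],[0,0,0,0,0,0],[0,0,0,0,0,0],[0,0,0,0,0,0]]], grip=0.6)

```text
time: 9.35
tool_pos: [619.7, 130.2, 60.1]
tcp_rot: [-180.0, 0.0, 72.8]
ft_force: [0.4, 0.4, 0.6]
finger_gap: 51.3
```

Run:
```python
from h import *
q=sensors.sense();print(q["time"],q["tool_pos"],q["tcp_rot"],q["ft_force"],q["finger_gap"])
print(rel([597,60.5,330],[180,0,72.8]))
```

```text
9.35 [619.68043698 130.22940174  60.05019926] [-1.79975463e+02  2.29769758e-02  7.27757702e+01] [0.41524479 0.42850143 0.5890142 ] 51.34080203758727
[-0.0734 -0.0011 -0.2699 -0.0245  0.023  -0.0242]
```

Request:
move_arm(rows=[[[0,0,-0.03,0,0,0],[0,0,-0.075,0,0,0],[0,0,-0.12,0,0,0],[-0.01,0,-0.17,0,0,0],[-0.04,-0.001,-0.22,0,0,0],[-0.073,-0.001,-0.27,0,0,0],[-0.073,-0.001,-0.27,0,0,0],[-0.073,-0.001,-0.27,0,0,0]]], grip=1)

```text
time: 10.15
tool_pos: [598.5, 59.7, 334.5]
tcp_rot: [179.6, -0.1, 72.7]
ft_force: [0.4, 0.5, 0.0]
finger_gap: 85.2
```

Run:
```python
from h import *
s=snap("wrist","w7.png"); np.savez("w7.npz",**s)
a=s["color"][:,:,::-1][90:300,265:385]; cv2.imwrite("pics/z7.png",cv2.resize(a,None,fx=2.8,fy=2.8,interpolation=cv2.INTER_CUBIC))
q=sensors.sense();print(q["time"],q["tool_pos"],q["tcp_rot"])
```

```text
10.2 [597.87799254  60.62024897 331.40625822] [ 1.79860212e+02 -5.90149701e-02  7.27127581e+01]
```

View pics/z7.png

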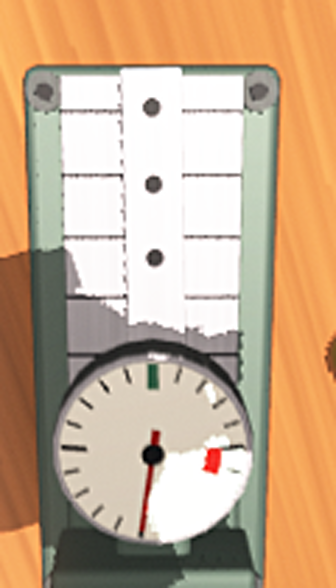

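Run:
```python
from h import *
print(rel([560.9,-59.7,332],[180,0,110]))
```

```text
[-1.25900e-01  4.00000e-04 -7.00000e-04  1.54000e-01 -1.14000e-02
 -3.72873e+01]
```

Request:
move_arm(rows=[[[-0.045,0,-0.003,0.1,0,-8],[-0.09,0,-0.003,0.1,0,-16],[-0.126,0,-0.002,0.15,0,-24],[-0.126,0,-0.001,0.15,0,-32],[-0.126,0,-0.001,0.15,0,-37.3],[-0.126,0,-0.001,0.15,0,-37.3],[-0.126,0,-0.001,0.15,0,-37.3],[-0.126,0,-0.001,0.15,0,-37.3]]])

```text
time: 11.0
tool_pos: [559.9, -58.6, 330.1]
tcp_rot: [-179.8, -0.1, 110.0]
ft_force: [-0.4, 0.1, 0.1]
finger_gap: 85.5
```

Run:
```python
from h import *
s=snap("wrist","w8.png"); snap("scene","s8.png"); snap("side","d8.png")
q=sensors.sense();print(q["time"],q["tool_pos"],q["tcp_rot"],q["joint_pos"])
print(rel([560.9,-59.7,250],[180,0,110]))
a=cv2.imread("pics/s8.png")[140:300,200:360]; b=cv2.imread("pics/w8.png")
cv2.imwrite("pics/m8.png",np.hstack([cv2.resize(a,(400,400)),cv2.resize(b,(400,300))[:, :]] if 0 else [cv2.resize(a,(400,400)),cv2.resize(b[:,:],(400,400))]))
```

```text
11.15 [560.10092945 -58.90510093 331.00000855] [-1.79842920e+02 -5.92957811e-02  1.10062322e+02] [-1.12000430e+01  7.89458894e-01  8.27937985e+01 -3.10365451e-02
  9.65817857e+01 -3.12659592e+01]
[-0.0011  0.0007  0.081  -0.1571 -0.0592  0.0624]
```

View pics/m8.png

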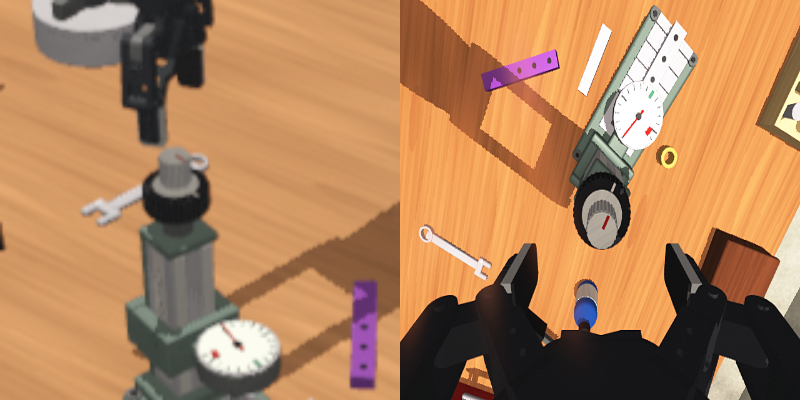

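Run:
```python
from h import *
s=snap("wrist")
b=s["color"][:,:,::-1][190:310,260:400]; cv2.imwrite("pics/z8.png",cv2.resize(b,None,fx=5,fy=5,interpolation=cv2.INTER_CUBIC))
print(onz(s,(326,272),297), proj(s,[560.9,-59.7,297]))
```

```text
[562.25271127 -56.40376103 297.        ] [321.44919477 276.60391851]
```

View pics/z8.png

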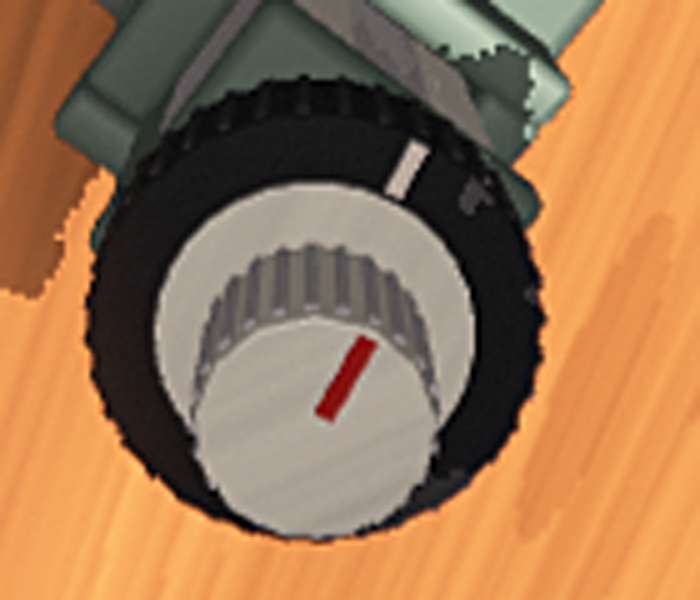

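Request:
move_arm(rows=[[[-0.001,0.001,0.03,0,0,0],[-0.001,0.001,0.055,0,0,0],[-0.001,0.001,0.072,0,0,0],[-0.001,0.001,0.081,0,0,0],[-0.001,0.001,0.081,0,0,0],[-0.001,0.001,0.081,0,0,0],[-0.001,0.001,0.081,0,0,0]]])

```text
time: 11.9
tool_pos: [561.9, -60.0, 251.9]
tcp_rot: [-180.0, 0.0, 110.1]
ft_force: [-0.0, 0.0, 0.1]
finger_gap: 85.3
```

Request:
move_arm(rows=[[[0,0,0,0,0,0],[0,0,0,0,0,0],[0,0,0,0,0,0],[0,0,0,0,0,0],[0,0,0,0,0,0],[0,0,0,0,0,0]]], grip=0.5, newtons=40)

```text
time: 12.5
tool_pos: [561.0, -60.1, 251.5]
tcp_rot: [-179.9, -0.0, 110.1]
ft_force: [-2.8, 0.2, 5.9]
finger_gap: 54.7
```

Run:
```python
from h import *
s=snap("wrist","w9.png"); snap("scene","s9.png")
q=sensors.sense();print(q["time"],q["tool_pos"],q["tcp_rot"],q["joint_pos"],q["ft_force"],q["finger_gap"])
a=cv2.imread("pics/s9.png")[140:300,200:360]; b=cv2.imread("pics/w9.png")
cv2.imwrite("pics/m9.png",np.hstack([cv2.resize(a,(400,400)),cv2.resize(b,(400,400))]))
```

```text
12.6 [561.02962547 -60.11517921 251.46583247] [-1.79869344e+02 -6.76030668e-03  1.10084255e+02] [-1.12827346e+01  1.77695169e+00  9.00028084e+01 -6.22628854e-02
  8.83353208e+01 -3.13651264e+01] [-3.74579392  0.18401267  5.66754877] 54.92037857736654
```

View pics/m9.png

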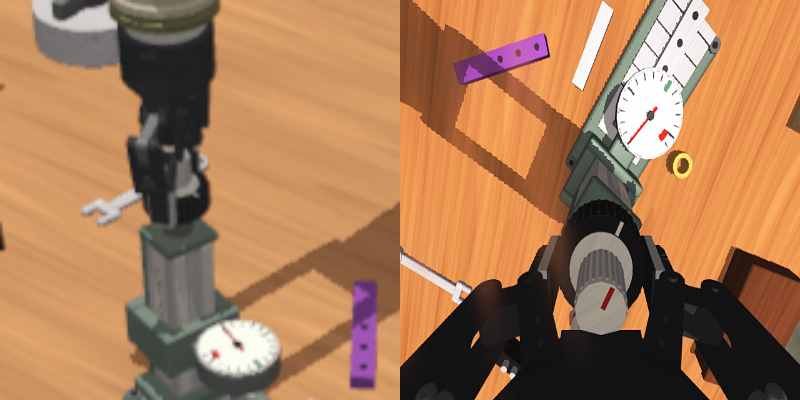

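Request:
move_arm(rows=[[[0,0,0,0,0,5],[0,0,0,0,0,10],[0,0,0,0,0,15],[0,0,0,0,0,20],[0,0,0,0,0,25],[0,0,0,0,0,30],[0,0,0,0,0,35],[0,0,0,0,0,40]]])

```text
time: 13.4
tool_pos: [560.5, -60.1, 251.5]
tcp_rot: [-179.8, 0.1, 69.9]
ft_force: [-8.0, -1.2, 8.9]
finger_gap: 54.8
```

```bash
cat > look.py <<'E'
from h import *
import sys
n=sys.argv[1]
s=snap("wrist",f"w{n}.png"); c=snap("scene",f"s{n}.png")
q=sensors.sense();print(q["time"],q["tool_pos"],q["tcp_rot"],"j6",q["joint_pos"][5],q["ft_force"],q["wrist_torque"],q["finger_gap"])
a=c["color"][:,:,::-1][255:310,265:325]; b=s["color"][:,:,::-1]
cv2.imwrite(f"pics/m{n}.png",np.hstack([cv2.resize(a,(436,400),interpolation=cv2.INTER_CUBIC),cv2.resize(b,(360,400))]))
E
python3 look.py 10
```

```text
13.5 [560.50475357 -60.09676377 251.4520484 ] [-1.79826818e+02  9.41578057e-02  6.98931141e+01] j6 8.82032378941927 [-6.99142788 -0.91038338  6.77738995] [ 0.05461331  1.320563   -0.12860785] 54.826361036385585
```

View pics/m10.png

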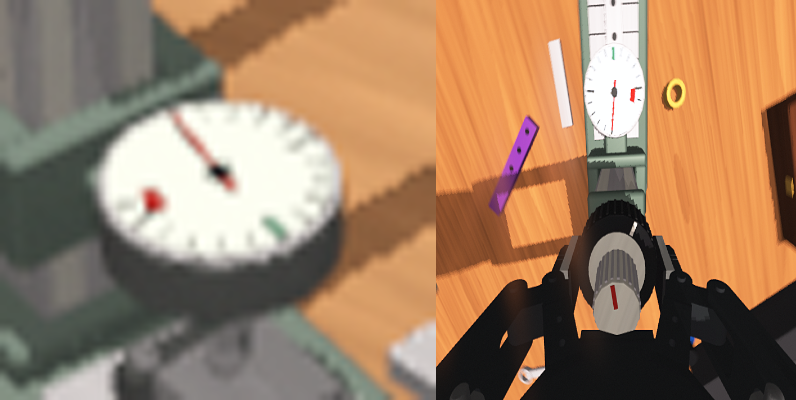

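```bash
cat > dial.py <<'E'
from h import *
import sys
O=np.array([586,21.5]); ex=np.array([.2957,.9553]); ey=np.array([-.9553,.2957])
def read(n,z=147,dbg=None):
    s=snap(n,dbg); im=s["color"].astype(int); r_,g,b=im[...,0],im[...,1],im[...,2]
    c=proj(s,[O[0],O[1],z]); u0,v0=c
    vv,uu=np.mgrid[0:480,0:640]; near=np.hypot(uu-u0,vv-v0)<70
    red=(r_>g+50)&(r_>b+50)&(abs(g-b)<45)&near
    blk=((r_<40)&(g<40)&(b<40)&near).astype(np.uint8)
    P=lambda m:np.array([onz(s,(u,v),z)[:2]-O for v,u in zip(*np.nonzero(m))])
    k,lab,st,ce=cv2.connectedComponentsWithStats(blk)
    pb=P((blk>0)&(np.hypot(uu-u0,vv-v0)<12)); hub=None
    if len(pb):
        d=np.linalg.norm(pb,axis=1); hub=pb[d<8].mean(0) if (d<8).any() else None
    if hub is None: hub=np.zeros(2)
    p=P(red)-hub; rr=np.hypot(*p.T); p=p[(rr>9)&(rr<20)]
    a=p@ex; b_=p@ey; th=np.arctan2(b_.sum(),a.sum())
    return s,(hub@ex,hub@ey),len(p),(3.0-th+0.3)%(2*np.pi)-0.3
if __name__=="__main__":
    q=sensors.sense();print(q["time"].__round__(2),q["tool_pos"].round(1),q["tcp_rot"].round(1),"j6",q["joint_pos"][5].round(1),q["ft_force"].round(1),q["wrist_torque"].round(2))
    for n in sys.argv[1:]:
        s,h,k,v=read(n); print(n,np.round(h,1),k,"rad %.2f  N %.1f"%(v,v/.3))
E
python3 dial.py wrist scene side; python3 -c "
from dial import *
for n in ('w7.npz',):
    pass
"
```

```text
13.5 [560.5 -60.1 251.5] [-1.798e+02  1.000e-01  6.990e+01] j6 8.8 [-7.  -0.9  6.8] [ 0.05  1.32 -0.13]
wrist [ 0.1 -0.3] 103 rad 5.46  N 18.2
scene [0. 0.] 3 rad 5.80  N 19.3
side [-4.9 -1.5] 0 rad 3.00  N 10.0
```

Request:
move_arm(rows=[[[0,-0.0005,0,0,0,3],[0,-0.001,0,0,0,6],[0,-0.001,0,0,0,9],[0,-0.001,0,0,0,12],[0,-0.001,0,0,0,15]]])

```text
time: 14.15
tool_pos: [560.3, -60.0, 251.5]
tcp_rot: [-179.9, 0.1, 55.0]
ft_force: [-2.5, -0.4, 6.3]
finger_gap: 54.6
```

```bash
python3 dial.py wrist scene
```

```text
14.15 [560.3 -60.  251.5] [-1.799e+02  1.000e-01  5.500e+01] j6 23.8 [-2.5 -0.4  6.3] [0.01 0.73 0.1 ]
wrist [4.1 0.2] 50 rad -0.11  N -0.4
scene [0. 0.] 1 rad 0.03  N 0.1
```

Run:
```python
from dial import *
s=snap("wrist"); c=proj(s,[*O,147]).round().astype(int); print(c)
a=s["color"][:,:,::-1][max(c[1]-50,0):c[1]+50,c[0]-50:c[0]+50]
s2=snap("scene"); c=proj(s2,[*O,147]).round().astype(int); print(c)
b=s2["color"][:,:,::-1][max(c[1]-25,0):c[1]+25,c[0]-25:c[0]+25]
cv2.imwrite("pics/z11.png",np.hstack([cv2.resize(a,(400,400),interpolation=cv2.INTER_CUBIC),cv2.resize(b,(400,400),interpolation=cv2.INTER_CUBIC)]))
```

```text
[282 118]
[296 280]
```

View pics/z11.png

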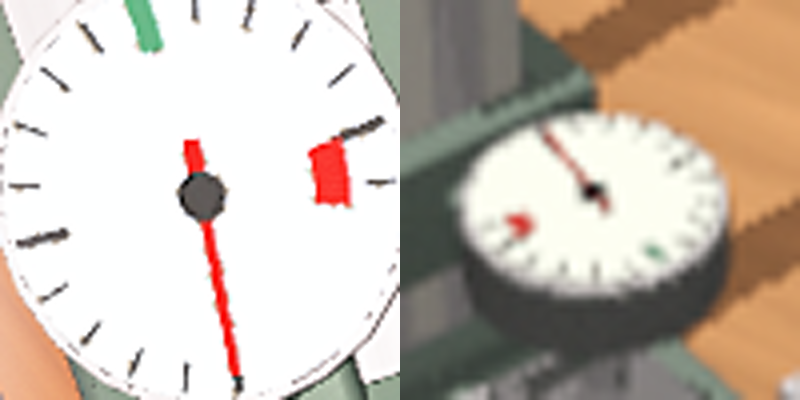

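```bash
sed -i 's/(r_<40)&(g<40)&(b<40)/(r_<110)\&(g<110)\&(b<110)/; s/rr<20/rr<18/; s/rr>9/rr>8.5/' dial.py; sed -i 's/g+50)&(r_>b+50)/g+35)\&(r_>b+35)/' dial.py; python3 dial.py wrist scene
```

```text
14.35 [560.2 -60.  251.5] [-1.799e+02  1.000e-01  5.510e+01] j6 23.7 [-2.2 -2.   5.2] [ 0.03  0.68 -0.16]
wrist [ 1.1 -0. ] 51 rad -0.00  N -0.0
scene [-4.7  0.7] 3 rad 0.05  N 0.2
```

Request:
move_arm(rows=[[[0,0,0,0,0,3],[0,0,0,0,0,6],[0,0,0,0,0,9],[0,0,0,0,0,12],[0,0,0,0,0,15]]])

```text
time: 14.95
tool_pos: [560.1, -59.8, 251.5]
tcp_rot: [-179.9, 0.1, 40.0]
ft_force: [-5.0, -0.3, 6.8]
finger_gap: 54.9
```

```bash
python3 dial.py wrist scene
```

```text
14.95 [560.1 -59.8 251.5] [-1.799e+02  1.000e-01  4.000e+01] j6 38.8 [-5.  -0.3  6.8] [0.14 0.83 0.08]
wrist [ 0.9 -0.8] 43 rad 0.01  N 0.0
scene [-3.4 -0.3] 4 rad 0.05  N 0.2
```

Request:
move_arm(rows=[[[0,0,0,0,0,3],[0,0,0,0,0,6],[0,0,0,0,0,9],[0,0,0,0,0,12],[0,0,0,0,0,15]]])

```text
time: 15.55
tool_pos: [560.0, -59.6, 251.5]
tcp_rot: [-180.0, 0.1, 25.0]
ft_force: [-4.4, 0.2, 5.8]
finger_gap: 54.9
```

```bash
python3 dial.py wrist scene; python3 look.py 12
```

```text
15.55 [560.  -59.6 251.5] [-1.8e+02  1.0e-01  2.5e+01] j6 53.8 [-4.4  0.2  5.8] [0.34 0.86 0.13]
wrist [0. 0.] 39 rad -0.07  N -0.2
scene [-2.  -1.2] 4 rad 0.07  N 0.2
15.75 [560.01087604 -59.62579189 251.45674639] [-1.79951096e+02  1.27685377e-01  2.50637211e+01] j6 53.66682534146554 [-5.08781745 -0.14638368  6.19533802] [ 0.25287336  0.80391233 -0.08535051] 54.68103599024643
```

View pics/m12.png

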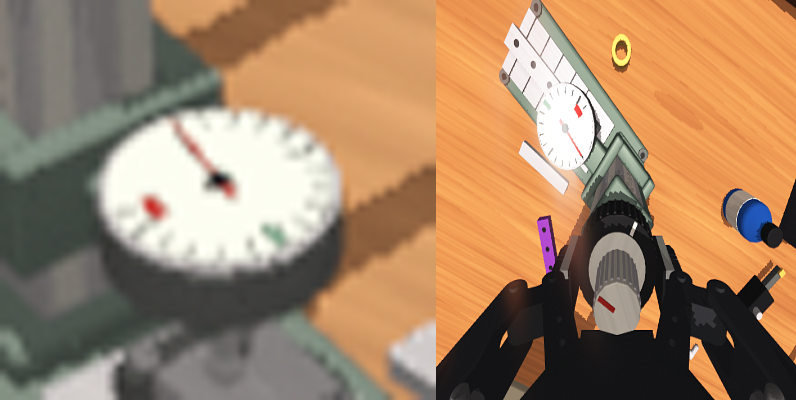

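Request:
move_arm(rows=[[[0,0,0,0,0,3],[0,0,0,0,0,6],[0,0,0,0,0,9],[0,0,0,0,0,12],[0,0,0,0,0,15]]])

```text
time: 16.25
tool_pos: [560.0, -59.4, 251.5]
tcp_rot: [-180.0, 0.1, 10.0]
ft_force: [-4.8, 0.4, 6.5]
finger_gap: 54.8
```

```bash
python3 dial.py wrist scene
```

```text
16.25 [560.  -59.4 251.5] [-1.8e+02  1.0e-01  1.0e+01] j6 68.8 [-4.8  0.4  6.5] [0.54 0.82 0.08]
wrist [0. 0.] 18 rad 0.11  N 0.4
scene [-1.4 -1.3] 3 rad 0.30  N 1.0
```

```bash
cat > crop.py <<'E'
from dial import *
n=sys.argv[1]; z=143
s=snap("wrist"); c=proj(s,[*O,z]).round().astype(int); 
a=s["color"][:,:,::-1][max(c[1]-50,0):c[1]+50,max(c[0]-50,0):c[0]+50]
s2=snap("scene"); c=proj(s2,[*O,z]).round().astype(int)
b=s2["color"][:,:,::-1][max(c[1]-25,0):c[1]+25,c[0]-25:c[0]+25]
cv2.imwrite(f"pics/c{n}.png",np.hstack([cv2.resize(a,(400,400),interpolation=cv2.INTER_CUBIC),cv2.resize(b,(400,400),interpolation=cv2.INTER_CUBIC)]))
E
python3 crop.py 13
```

```text
(no output)
```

View pics/c13.png

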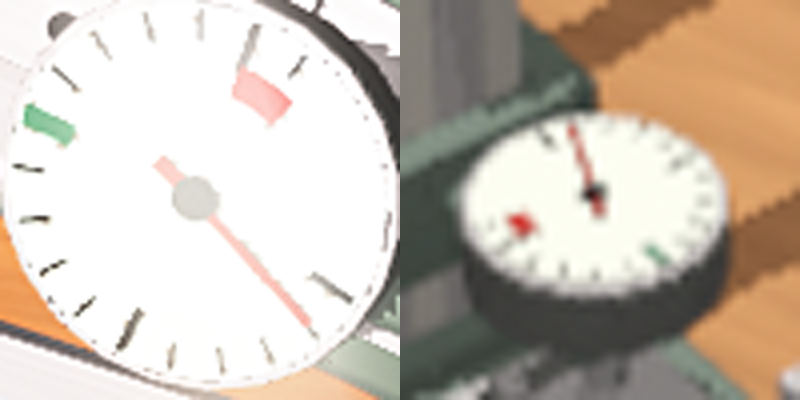

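Request:
move_arm(rows=[[[0,0,0,0,0,3],[0,0,0,0,0,6],[0,0,0,0,0,9],[0,0,0,0,0,12],[0,0,0,0,0,15],[0,0,0,0,0,15]]])

```text
time: 17.05
tool_pos: [560.0, -59.2, 251.5]
tcp_rot: [-180.0, 0.1, -5.0]
ft_force: [-5.3, 2.0, 6.5]
finger_gap: 54.6
```

```bash
sed -i 's/(r_<110)&(g<110)&(b<110)/(r_<215)\&(g<215)\&(b<215)/' dial.py;  python3 dial.py wrist scene;python3 crop.py 14
```

```text
17.05 [560.  -59.2 251.5] [-1.8e+02  1.0e-01 -5.0e+00] j6 83.8 [-5.3  2.   6.5] [ 0.64  0.79 -0.14]
wrist [ 1.2 -0.3] 38 rad 1.10  N 3.7
scene [-0.2 -0.7] 3 rad 1.21  N 4.0
```

View pics/c14.png

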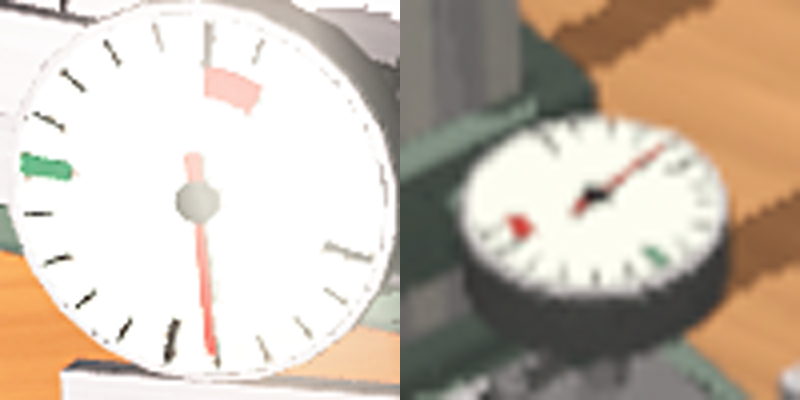

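Request:
move_arm(rows=[[[0,0,0,0,0,3],[0,0,0,0,0,6],[0,0,0,0,0,6],[0,0,0,0,0,6]]])

```text
time: 17.65
tool_pos: [560.0, -59.1, 251.5]
tcp_rot: [-180.0, 0.1, -10.9]
ft_force: [-5.1, 1.1, 6.9]
finger_gap: 54.5
```

```bash
python3 dial.py wrist scene
```

```text
17.65 [560.  -59.1 251.5] [-1.80e+02  1.00e-01 -1.09e+01] j6 89.7 [-5.1  1.1  6.9] [ 0.72  0.71 -0.11]
wrist [ 0.1 -1. ] 34 rad 1.60  N 5.3
scene [ 0.7 -1.7] 4 rad 1.52  N 5.1
```

Request:
move_arm(rows=[[[0,0,0,0,0,0],[0,0,0,0,0,0],[0,0,0,0,0,0],[0,0,0,0,0,0],[0,0,0,0,0,0]]], grip=1)

```text
time: 18.25
tool_pos: [560.2, -59.6, 250.2]
tcp_rot: [180.0, 0.1, -10.9]
ft_force: [0.1, -0.9, -0.9]
finger_gap: 85.6
```

```bash
python3 dial.py wrist scene; python3 look.py 15
```

```text
18.25 [560.2 -59.6 250.2] [ 1.80e+02  1.00e-01 -1.09e+01] j6 89.6 [ 0.1 -0.9 -0.9] [-0.04 -0.04  0.06]
wrist [-0.2 -1. ] 36 rad 1.62  N 5.4
scene [ 0.7 -1.7] 4 rad 1.52  N 5.1
18.45 [560.168388   -59.56689301 250.22727503] [ 1.79967437e+02  1.49253132e-01 -1.09118007e+01] j6 89.6495115735325 [-0.18452327 -0.16223489 -0.18819148] [ 0.00894971 -0.0361179   0.00549329] 85.12079554707405
```

View pics/m15.png

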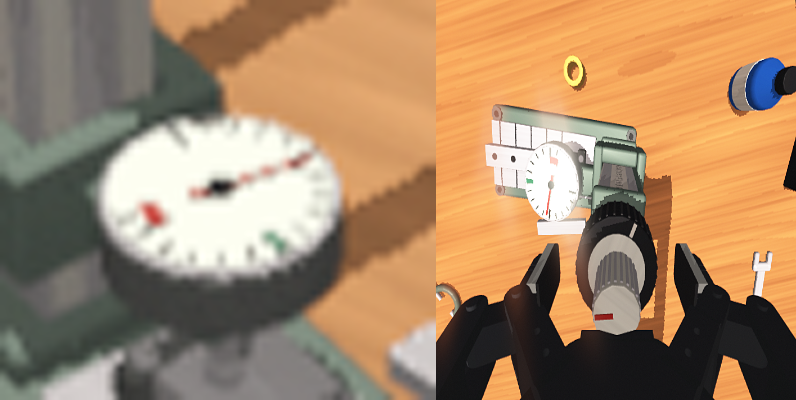

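Request:
move_arm(rows=[[[-0.0005,0,-0.02,0,0,0],[-0.0005,0,-0.036,0,0,0],[-0.0005,0,-0.036,0,0,-8.5],[-0.0005,0,-0.036,0,0,-17],[-0.0005,0,-0.036,0,0,-25.5],[-0.0005,0,-0.036,0,0,-34],[-0.0005,0,-0.036,0,0,-42.5],[-0.0005,0,-0.036,0,0,-51],[-0.0005,0,-0.036,0,0,-59.5],[-0.0005,0,-0.036,0,0,-68],[-0.0005,0,-0.036,0,0,-76.5],[-0.0005,0,-0.036,0,0,-85],[-0.0005,0,-0.036,0,0,-93.5],[-0.0005,0,-0.036,0,0,-102],[-0.0005,0,-0.036,0,0,-110],[-0.0005,0,-0.036,0,0,-110],[-0.0005,0,-0.032,0,0,-110],[-0.0005,0,-0.032,0,0,-110],[-0.0005,0,-0.032,0,0,-110]]])

```text
time: 20.35
tool_pos: [559.7, -59.4, 282.1]
tcp_rot: [-179.8, -0.0, 99.0]
ft_force: [0.2, 0.1, 0.4]
finger_gap: 85.3
```

```bash
python3 dial.py wrist scene; python3 look.py 16
```

```text
20.35 [559.7 -59.4 282.1] [-179.8   -0.    99. ] j6 -20.2 [0.2 0.1 0.4] [-0.01  0.02  0.05]
wrist [0.5 0.3] 40 rad 1.63  N 5.4
scene [ 0.7 -1.7] 4 rad 1.52  N 5.1
20.55 [559.7979054  -59.44655786 282.36851732] [-1.79857839e+02 -1.76058778e-02  9.90513387e+01] j6 -20.31127216323175 [-0.15180796  0.1829887  -0.60310537] [-0.00180621  0.00616938 -0.02178099] 85.24313472267217
```

View pics/m16.png

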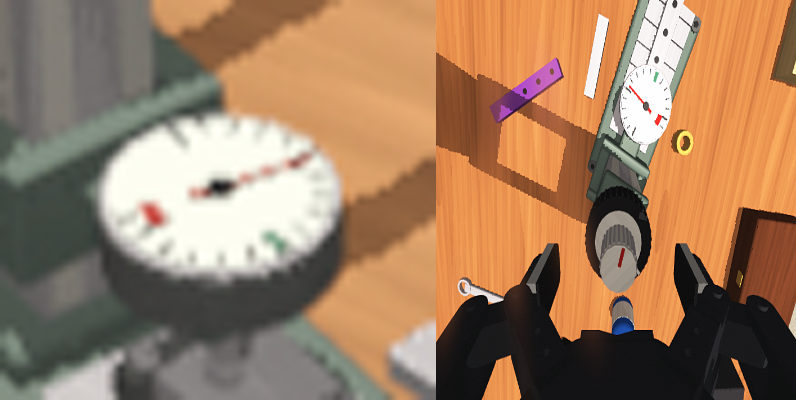

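Pointer stands at about 5.4 N; the hand is centred over the fine knob. Close on it.

Request:
move_arm(rows=[[[0,0,0,0,0,0],[0,0,0,0,0,0],[0,0,0,0,0,0],[0,0,0,0,0,0],[0,0,0,0,0,0],[0,0,0,0,0,0],[0,0,0,0,0,0],[0,0,0,0,0,0]]], grip=0.15, newtons=30)

```text
time: 21.35
tool_pos: [560.6, -59.3, 282.7]
tcp_rot: [-180.0, -0.0, 99.1]
ft_force: [5.2, -0.6, -0.8]
finger_gap: 25.0
```

```bash
python3 dial.py wrist
```

```text
21.35 [560.6 -59.3 282.7] [-180.    -0.    99.1] j6 -20.3 [ 5.2 -0.6 -0.8] [ 0.1  -0.85  0.01]
wrist [0.5 0.1] 42 rad 1.61  N 5.4
```

Request:
move_arm(rows=[[[0,0,0,0,0,5],[0,0,0,0,0,10],[0,0,0,0,0,15],[0,0,0,0,0,20],[0,0,0,0,0,25],[0,0,0,0,0,30],[0,0,0,0,0,35],[0,0,0,0,0,40]]])

```text
time: 22.2
tool_pos: [560.6, -59.3, 282.6]
tcp_rot: [-180.0, 0.0, 58.9]
ft_force: [5.7, 0.4, -0.6]
finger_gap: 24.9
```

```bash
python3 dial.py wrist scene; python3 look.py 17
```

```text
22.2 [560.6 -59.3 282.6] [-180.     0.    58.9] j6 19.9 [ 5.7  0.4 -0.6] [ 0.17 -0.84  0.05]
wrist [ 0.6 -1.3] 30 rad 2.08  N 6.9
scene [ 0.3 -3.2] 0 rad 3.00  N 10.0
22.4 [560.64445132 -59.29914328 282.70397141] [-1.79983679e+02  5.32335670e-03  5.90849289e+01] j6 19.666471006978995 [4.65709131 1.09607627 0.11034387] [ 0.16924799 -0.81901245 -0.04167975] 25.15148633178084
```

View pics/m17.png

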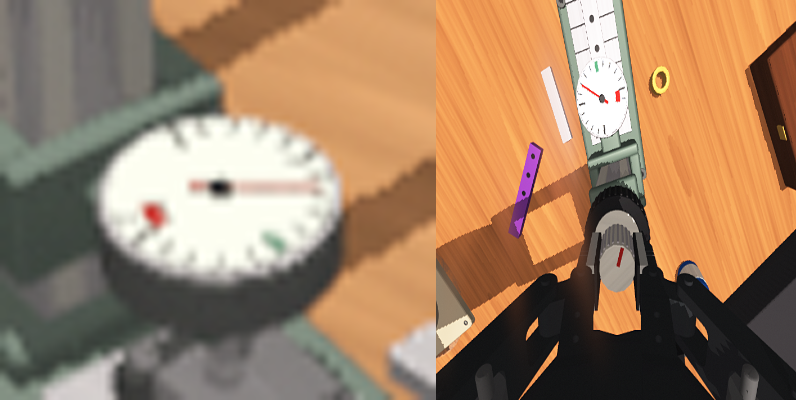

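Request:
move_arm(rows=[[[0,0,0,0,0,5],[0,0,0,0,0,10],[0,0,0,0,0,15],[0,0,0,0,0,20],[0,0,0,0,0,25],[0,0,0,0,0,30],[0,0,0,0,0,35],[0,0,0,0,0,40],[0,0,0,0,0,45],[0,0,0,0,0,50]]])

```text
time: 23.4
tool_pos: [560.7, -59.3, 282.7]
tcp_rot: [-180.0, 0.0, 8.9]
ft_force: [5.7, 0.7, -0.8]
finger_gap: 24.7
```

```bash
python3 dial.py wrist scene; python3 crop.py 18
```

```text
23.4 [560.7 -59.3 282.7] [-180.     0.     8.9] j6 69.9 [ 5.7  0.7 -0.8] [ 0.23 -0.86  0.06]
wrist [ 3.1 -2. ] 6 rad 5.90  N 19.7
scene [ 2.1 -3.3] 2 rad 2.18  N 7.3
```

View pics/c18.png

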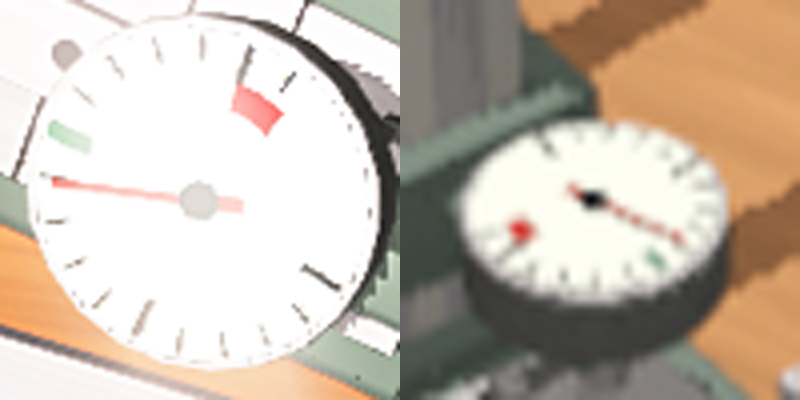

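Request:
move_arm(rows=[[[0,0,0,0,0,4],[0,0,0,0,0,8],[0,0,0,0,0,12],[0,0,0,0,0,16],[0,0,0,0,0,20],[0,0,0,0,0,23],[0,0,0,0,0,23]]])

```text
time: 24.3
tool_pos: [560.7, -59.3, 282.7]
tcp_rot: [-180.0, 0.0, -14.0]
ft_force: [5.5, 1.1, -1.1]
finger_gap: 24.9
```

```bash
sed -i 's/g+35)&(r_>b+35)/g+18)\&(r_>b+18)/' dial.py; python3 dial.py wrist scene; python3 crop.py 19
```

```text
24.3 [560.7 -59.3 282.7] [-180.    0.  -14.] j6 92.8 [ 5.5  1.1 -1.1] [ 0.24 -0.91 -0.06]
wrist [0. 0.] 27 rad 3.09  N 10.3
scene [ 1.2 -3.6] 4 rad 2.87  N 9.6
```

View pics/c19.png

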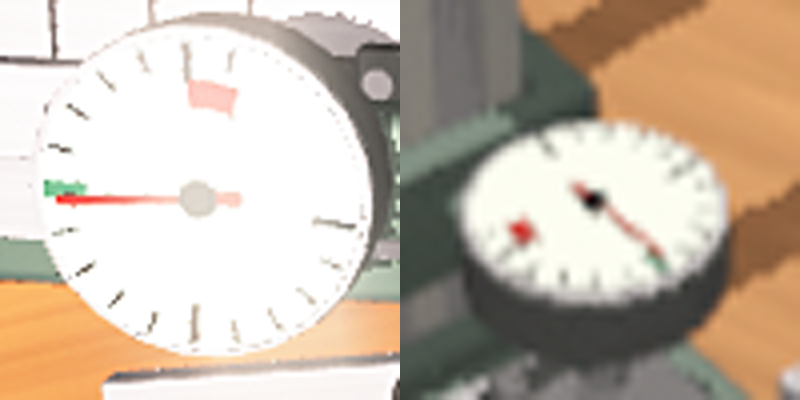

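Request:
move_arm(rows=[[[0,0,0,0,0,3],[0,0,0,0,0,5],[0,0,0,0,0,5]]])

```text
time: 24.8
tool_pos: [560.7, -59.3, 282.7]
tcp_rot: [-180.0, 0.0, -19.0]
ft_force: [5.6, 0.8, -0.3]
finger_gap: 25.0
```

Request:
move_arm(rows=[[[0,0,0,0,0,0],[0,0,0,0,0,0],[0,0,0,0,0,0],[0,0,0,0,0,0],[0,0,0,0,0,0],[0,0,0,0,0,0]]], grip=1)

```text
time: 25.4
tool_pos: [559.7, -59.4, 282.3]
tcp_rot: [179.9, 0.1, -18.9]
ft_force: [0.1, -0.1, 0.2]
finger_gap: 85.3
```

Request:
move_arm(rows=[[[0,0,-0.02,0,0,0],[0,0,-0.05,0,0,-8],[0,0,-0.065,0,0,-16],[0,0,-0.065,0,0,-24],[0,0,-0.065,0,0,-32],[0,0,-0.065,0,0,-40],[0,0,-0.065,0,0,-48],[0,0,-0.065,0,0,-56],[0,0,-0.065,0,0,-64],[0,0,-0.065,0,0,-72],[0,0,-0.065,0,0,-80],[0,0,-0.065,0,0,-88],[0,0,-0.065,0,0,-91],[0,0,-0.065,0,0,-91],[0,0,-0.065,0,0,-91]]])

```text
time: 26.9
tool_pos: [559.9, -59.4, 347.3]
tcp_rot: [-179.9, 0.0, 72.0]
ft_force: [0.8, -0.0, -0.1]
finger_gap: 85.3
```

```bash
python3 dial.py wrist scene; python3 crop.py 20; python3 look.py 21
```

```text
26.9 [559.9 -59.4 347.3] [-179.9    0.    72. ] j6 6.8 [ 0.8 -0.  -0.1] [ 0.02 -0.04 -0.02]
wrist [ 0.7 -0.3] 25 rad 2.99  N 10.0
scene [ 1.2 -3.6] 5 rad 2.96  N 9.9
27.2 [559.94082684 -59.45117079 347.30201312] [-1.79861422e+02  4.92365097e-02  7.20596105e+01] j6 6.6790316306004245 [-0.18370555 -0.84414947 -0.19170754] [ 0.02024614  0.01802897 -0.00884197] 85.31471572189008
```

View pics/c20.png

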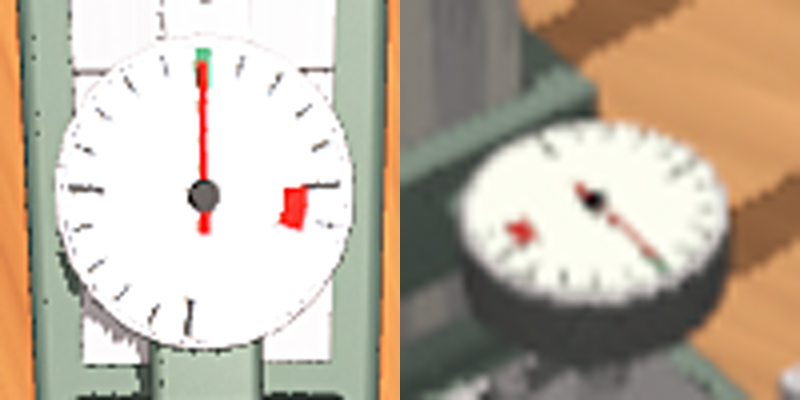

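View pics/w21.png

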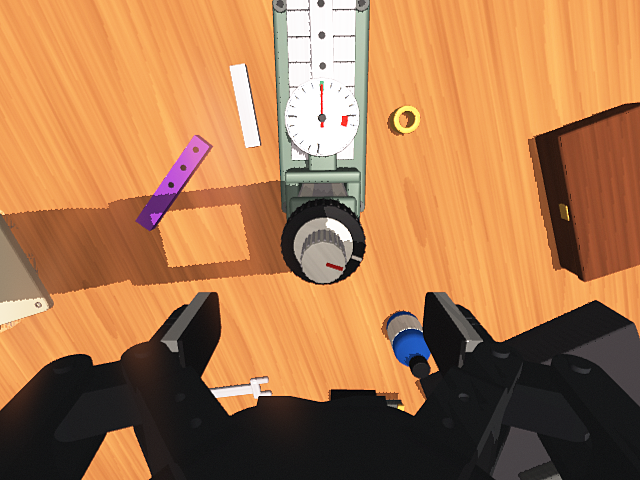

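```bash
python3 -c "
from bench import hand_in
print(hand_in())"
```

```text
the job is handed in; nothing more can be done
None
```

The stand is set and handed in, with the pointer at 10 N and the hand clear of everything; `hand_in()` gave no verdict. It took about 27 s of the 72 s allowed.

- **Parallel:** I gripped it near its outer end and slid it about 37 mm back in small steps. The push along the stand rose from a drag of about 5 N to about 9 N when it met the stop, so about 4 N on the stop. From above, its outer end was at x ≈ 132 mm. It lay close to the centre line and about 0.9° askew, which is 0.016 rad against the 0.06 allowed.
- **Coarse knob:** I turned it about 121° clockwise, which brought the contact down to about 5.4 N. That reading did not change when I let go.
- **Fine knob:** I turned it about 118° clockwise and stopped at the green mark. With the hand off and raised about 50 mm above the knobs, the wrist view read 2.99 rad (10.0 N) and the scene view 2.96 rad (9.9 N). No reading I trust went above the green mark, so the red was not reached.

**Where checks disagreed:**
- My automatic dial reader gave false values a few times, from the red block on the dial, from over-exposure, or from too few pixels in the scene view. I settled those readings by counting ticks in enlarged pictures.
- The wrist and fixed cameras differed by about 2 mm on where the stand was, so I used a value in between.
- I checked the other things on the bench only by eye. Nothing looked moved in the last picture, which does not show all of them.

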